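# Clamp a paraffin block for trimming and lock the sprung jaw

## Task

Clamp the yellow paraffin-block cassette for trimming: press the clamp's sprung jaw back with the cassette, set it down flat, square and centred on the seat and let the jaw push its thin toe end under the lip of the fixed jaw. Then slide the thumb wedge inwards until it jams firmly behind the sprung jaw, and let go. Leave the green and pink cassettes lying where they are on the cold plate.

Things in the scene. Friction and masses are not known exactly. Their poses are not given: they have to be found in the camera images.
- cassette_yellow_mid (a point): Yellow cassette to clamp: plastic tray 40 mm long (own x), 28 wide (own y), 8 high, with a cream wax block on top (26 x 23 mm, up to 18 mm above the underside). Point: middle of the 40 x 28 outline, 9 mm above the flat underside; z up. End at own -x: thin toe, its last 4 mm only 3 mm high, then a 45 degree slope with a blank label. End at own +x: square, 8 mm high.
- cassette_yellow: The same yellow cassette, 20 g; origin at the middle of its underside, axes as above. It lies on the cold plate, its toe roughly towards the robot. Grip it across the 28 mm width, by its plastic sides.
- cassette_green_mid (a point): Green cassette of the same make, a bystander, on the cold plate; this point is 9 mm above its underside.
- cassette_pink_mid (a point): Pink cassette of the same make, a bystander, on the cold plate; this point is 9 mm above its underside.
- cold_plate: Pale grey cold plate with a bare metal top, 96 mm (own x) by 240 mm (own y), fixed; origin in the middle of its underside on the worktop, its top 24 mm above that. The three cassettes lie in a row along its own y, 80 mm apart.
- clamp_seat (a point): Block clamp, fixed to the worktop. Point: on top of its steel seat, 30 mm above the worktop, where the middle of a clamped cassette's underside rests. z up; own +x runs from fixed jaw to sprung jaw, and the cassette's own +x goes the same way. The seat is only 18 mm wide (y), 18 mm above the base plate, so fingers holding the cassette's sides pass beside it.
- fixed_lip (a point): Middle of the inner top edge of the fixed jaw's lip, 18 mm along own -x from clamp_seat (axes as clamp_seat) and 6.5 mm above the seat. The lip is 2 mm thick (underside 4.5 mm above the seat) and hides the last 2 mm of the toe; the jaw's upright face is 20 mm from clamp_seat. To pass the lip on its way down the cassette's middle must be 2.5 to 5.5 mm along own +x of clamp_seat (jaw travel 0.0085 to 0.0115).
- jaw_face (a point): Middle of the sprung jaw's upright face, 26 mm wide, looking to the clamp's own -x (axes as clamp_seat); it reaches from 0.5 to 14 mm above the seat, this point is 7 mm above it. Shut, it is 14 mm along own +x from clamp_seat. A cassette held with its underside 8 mm above the seat clears the fixed lip and still meets this face with its square end.
- jaw: The sprung jaw: steel gripping plate and aluminium carriage with a sloping back; with the jaw shut its origin is 30 mm under clamp_seat.
- jaw_travel (a joint): Sprung jaw travel along the clamp's own +x, m: 0 shut (empty), 0.006 with a cassette clamped, 0.012 fully back. The spring pushes it shut with 4 N at 0, 6.4 N at 0.006, 8.8 N at 0.012.
- wedge_tab (a point): Middle of the wedge's black ribbed thumb tab, 17 mm (clamp's own x) by 12 mm (own y), its sides free from 42 to 62 mm above the worktop; this point is 51 mm above the worktop, 65.5 mm along own +x from clamp_seat, on its -y side. Axes as clamp_seat. Nothing else of the clamp is higher than 44 mm.
- wedge: Brass wedge, 1:5 taper, sliding in the clamp's back rail behind the sprung jaw; its origin is 30 mm under clamp_seat when the wedge is drawn out fully (joint 0).
- wedge_travel (a joint): Wedge travel along the clamp's own +y (inwards), m: 0 drawn out, 0.046 end stop; about 1.5 N of friction. With a cassette clamped it meets the back of the jaw at about 0.036; pushed on there with 8 to 20 N it jams and stays. Driven in before the cassette it meets nothing, but keeps the jaw from opening far enough. Below 0.006 the jaw has its whole travel.

How it is judged:
On the way, in this order (a step that is already met when the one before it is completed fails the run):
1. the yellow cassette sits flat in the clamp, toe under the lip, gripped by the sprung jaw, with the wedge not yet driven in (x of cassette_yellow_mid in the frame of clamp_seat between -0.002 and 0.002 m and y of cassette_yellow_mid in the frame of clamp_seat between -0.005 and 0.005 m and z of cassette_yellow_mid in the frame of clamp_seat between 0.0075 and 0.0105 m and angle between the x axis of cassette_yellow_mid and the x axis of clamp_seat, either way round below 0.08 rad and angle between cassette_yellow_mid's own z axis and vertical below 0.08 rad and value of joint jaw_travel between 0.0045 and 0.0075 m and contact force between cassette_yellow and jaw above 3 N and value of joint wedge_travel below 0.02 m), for 0.2 s.
2. the wedge is jammed behind the sprung jaw with the cassette still clamped (x of cassette_yellow_mid in the frame of clamp_seat between -0.002 and 0.002 m and y of cassette_yellow_mid in the frame of clamp_seat between -0.005 and 0.005 m and z of cassette_yellow_mid in the frame of clamp_seat between 0.0075 and 0.0105 m and angle between the x axis of cassette_yellow_mid and the x axis of clamp_seat, either way round below 0.08 rad and angle between cassette_yellow_mid's own z axis and vertical below 0.08 rad and value of joint jaw_travel between 0.0045 and 0.0075 m and contact force between each of cassette_yellow, wedge and jaw above 3 N and value of joint wedge_travel above 0.028 m), for 0.2 s.
At the end, for the whole second after the job is handed in: The yellow cassette lies flat and square (0.08 rad) on the seat, toe under the lip: within 2 mm along, 5 mm across, 1.5 mm in height; the jaw stands at 4.5 to 7.5 mm, pressing on it with over 3 N; the wedge is in by over 28 mm, at rest, pressing on the jaw with over 3 N (all of step 2 and linear speed of cassette_yellow below 0.01 m/s and velocity of joint wedge_travel between -0.002 and 0.002 m/s); the robot touches nothing.
It fails at once if the green or the pink cassette is shifted by more than 20 mm (distance of any of cassette_green_mid, cassette_pink_mid from where it was at the start of the episode above 0.02 m).
It also fails if it takes over 45 s, if anything falls off the work surface, if the arm or the gripper's body presses on something with over 40 N, if the wrist force passes 120 N, or if a joint passes its speed limit or range.

## Robot

A 7-joint arm with a two-finger parallel gripper is mounted at the origin on a cart in front of the work surface, level with it; the furniture and walls round the work are solid. World frame = base frame: x ahead of the robot, y to its left, z up, the work surface at z = 0. Lengths are in m, angles in rad, forces in N, time in s.
With the tool pointing down it reaches from about 0.4 to 0.75 m from the base axis. Payload 19.5 kg.
Tool frame: the origin (TCP) lies on the centre line of the jaws, within the pads' length; the fingertips stand 22 mm ahead of it and the grasp point (between the pads) lies 3 mm ahead of it (manip.finger_overhang is the distance from the TCP to the fingertips, in m); x points along the fingers, z is the direction in which the jaws open and shut, and the axes are right-handed (so a half turn about x gives the same grasp; the last joint's range is limited). The gripper opens to 85 mm and grips with 20 to 120 N. Pads are 22 mm wide; open, the fingers measure 114 mm over their backs; the gripper's body (76 mm by 85 mm) begins 54 mm behind the grasp point. The pads swing forward as they close: fully open they stand 13 mm farther back than shut.
Start: joints at [1.275, 0.707, -0.028, 1.485, 0.022, 0.951, -0.075], TCP at [0.144, -0.557, 0.253] pointing down, gripper open.
Joint ranges: [-2.71, 2.71], [-0.32, 2.16], [-1.57, 1.52], [0, 2.45], [-1.46, 4.6], [0, 2.02], [-2.83, 2.83]. Speed limits (rad/s): [1.89, 1.89, 2.57, 2.57, 3.01, 3.01, 3.01].

## Interface

Orientations are given as a unit quaternion [x, y, z, w].
In Python, from rig import readout, viewer, job, manip gives the robot as it stands. The module is installed in compiled form; this text tells all that it offers.
- The arm moves only by the shell command python3 -m inch 'ROWS' [FORCE]. ROWS is a JSON object of lists of equal length, an entry for each row: "xyz": the shift along the world's x, y, z in mm, a list of three; "roll": the turn about the world's z in rad; "gripper": the opening, from -1 (shut) to 1 (fully open). In form: {"xyz": [[x, y, z], ...], "roll": [roll, ...], "gripper": [gripper, ...]}. A call has exactly 5 rows; each row is the pose to reach, as a shift and turn from the pose measured when the call began; what a row does not reach only later rows make up. A row lasts 1/12 s, in which the tool goes at most 41.7 mm and 7.16 degrees, less where a joint would pass 70% of its speed; a pose out of reach is approached as far as the arm can. A call with a gripper value outside its range is refused whole. The fingers move at their own pace and stop on an object; FORCE is the grip in N (left out, the last holds). Time passes only in rows, so rows that repeat a pose let the fingers close, or fill a call up. It gives the time, the measured TCP pose, the force and the opening at its end, in the units of the state.
- readout.observe(): the state, without advancing time (a new reading comes with each control period).
- viewer.read_camera(name): name is "side" or "top" or "wrist"; returns the picture (400x640x3 uint8, red, green, blue); there is no depth.
- viewer.camera_params(name): a dict with "fx", "fy", "cx", "cy" (pixels), "R" (3x3) and "t" (3): a world point X has camera coordinates R X + t; the wrist camera has in their place "T_tool_cam" (4x4, takes a point from camera to tool coordinates, whose origin is the TCP and whose axes are the tool frame's). Camera axes: x right, y down, z forward; pixel columns grow to the right and rows downward; lengths in m; the calibration is good to about 2 mm. The wrist camera is an equidistant fisheye: a pixel r from the principal point sees the ray r / f radians off the axis. A picture is of the moment at which its call begins: read the wrist's pose just before it. camera_params takes no time and is no camera call.
- job.sign_off(): hands the job in, once; it reports no verdict.
The state is a dict: "time": time; "joint_positions": joint angles; "joint_velocities": joint speeds; "joint_efforts": joint torques, N m; "ee_pos": TCP position; "tool_rot": TCP orientation; "ft_force": force on the tool from outside, world axes, zero at the start; "torque": the same for the moment, N m; "finger_gap": opening from 0.0 (shut) to 1.0 (fully open).
Only numpy, scipy, OpenCV 4.12 (cv2) and the standard library are available. Lean on these libraries where they do the work, as an engineer would, in place of code of your own. Each camera call takes 0.05 s, during which the arm holds its last target.

## Working session

There is one attempt and no reset: what is moved stays moved. The work goes in short steps, Python scripts to look and compute and a shell command to move; the robot and the scene stay as the last step left them, time stands still between calls to the robot, and variables do not carry over. Pictures are saved under pics/ and viewed, and the job is handed in when it is done.

```bash
mkdir -p pics; cat > h.py <<'E'
import numpy as np, cv2
from rig import readout, viewer, job, manip
def snap(n,f):
    im=viewer.read_camera(n); cv2.imwrite('pics/'+f,im[:,:,::-1]); return im
E
python3 - <<'E'
from h import *
print(readout.observe())
print(manip.finger_overhang)
for n in ['side','top','wrist']:
    print(n,viewer.camera_params(n)); snap(n,n+'0.png')
E
```

```text
{'time': 0.0, 'joint_positions': array([ 1.27531856,  0.70707015, -0.02761414,  1.48497443,  0.02197461,
        0.95092266, -0.07547599]), 'joint_velocities': array([ 0.00026404,  0.00105851,  0.00057765,  0.00022662,  0.00021388,
        0.00052955, -0.00011683]), 'joint_efforts': array([-6.14870551e-04, -8.83229399e+01,  1.23425648e+00, -2.36169326e+01,
        1.68985419e-02,  6.49236026e-03,  8.29231476e-05]), 'ee_pos': array([ 0.14430603, -0.55635427,  0.25285212]), 'tool_rot': array([ 0.43293161,  0.55955941, -0.43247624,  0.5589524 ]), 'ft_force': array([-0.7519214 ,  0.46438522,  0.66879086]), 'torque': array([-0.03352981,  0.02651925, -0.02508165]), 'finger_gap': 1.0022599390266276}
0.022
side {'fx': 398.08609434164026, 'fy': 398.08609434164026, 'cx': 321.87999482737416, 'cy': 200.6272491749178, 'R': array([[-0.82435363, -0.56606518, -0.00336228],
       [-0.2031158 ,  0.30132866, -0.93163566],
       [ 0.52837966, -0.76731431, -0.36337815]]), 't': array([0.47331215, 0.13358014, 0.62227466])}
top {'fx': 442.2790806498112, 'fy': 442.2790806498112, 'cx': 322.57023424370124, 'cy': 196.6830732465854, 'R': array([[ 4.80143993e-03, -9.99988338e-01, -5.19114571e-04],
       [-9.89352888e-01, -4.67486187e-03, -1.45461367e-01],
       [ 1.45457243e-01,  1.21201151e-03, -9.89363796e-01]]), 't': array([0.0551288 , 0.55421142, 0.94512307])}
wrist {'fx': 309.70691628693146, 'fy': 309.70691628693146, 'cx': 317.77010654957076, 'cy': 206.21012282549148, 'T_tool_cam': array([[-3.69463069e-04, -3.19940296e-01,  9.47437634e-01,
        -1.20408474e-01],
       [-6.52304539e-04, -9.47437420e-01, -3.19940478e-01,
         8.28843796e-02],
       [ 9.99999719e-01, -7.36224060e-04,  1.41344630e-04,
        -4.20304252e-04],
       [ 0.00000000e+00,  0.00000000e+00,  0.00000000e+00,
         1.00000000e+00]])}
```

View pics/top0.png

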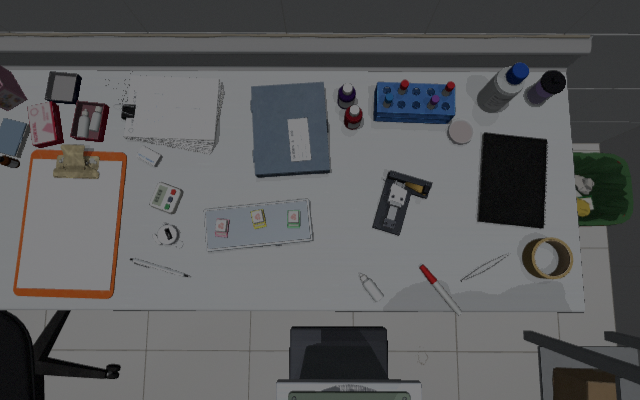

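View pics/side0.png

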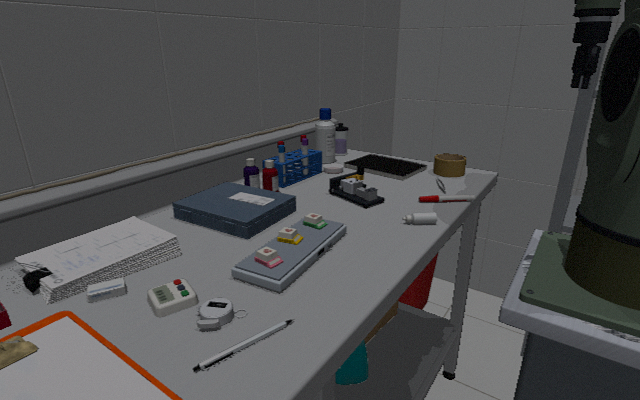

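View pics/wrist0.png

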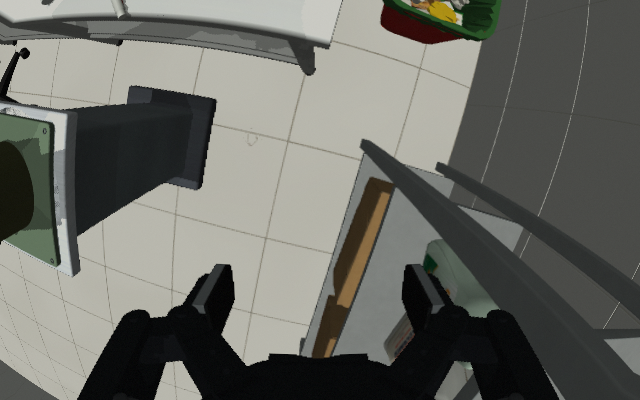

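The top view shows the yellow cassette near (258,218), green (293,218), pink (222,228) and the clamp near (398,203). I'll enlarge it and make rough measurements.

```bash
cat >> h.py <<'E'
def ray(n,u,v,z):
    c=viewer.camera_params(n); R=np.array(c['R']);t=np.array(c['t'])
    o=-R.T@t; d=R.T@np.array([(u-c['cx'])/c['fx'],(v-c['cy'])/c['fy'],1])
    return o+d*(z-o[2])/d[2]
from scipy.spatial.transform import Rotation as Ro
def wray(u,v,z,p,q):
    c=viewer.camera_params('wrist');x=(u-c['cx']);y=(v-c['cy']);r=np.hypot(x,y);th=r/c['fx']
    d=np.array([x/r*np.sin(th),y/r*np.sin(th),np.cos(th)]); T=np.array(c['T_tool_cam'])
    M=Ro.from_quat(q).as_matrix(); o=p+M@T[:3,3]; d=M@T[:3,:3]@d
    return o+d*(z-o[2])/d[2]
def wproj(X,p,q):
    c=viewer.camera_params('wrist');T=np.array(c['T_tool_cam']);M=Ro.from_quat(q).as_matrix()
    d=T[:3,:3].T@(M.T@(np.asarray(X)-p)-T[:3,3]); th=np.arctan2(np.hypot(d[0],d[1]),d[2]); s=c['fx']*th/np.hypot(d[0],d[1])
    return np.array([c['cx']+d[0]*s,c['cy']+d[1]*s])
E
python3 - <<'E'
from h import *
im=cv2.imread('pics/top0.png')
a=cv2.resize(im[150:260,200:440],None,fx=3.3,fy=3.3,interpolation=cv2.INTER_CUBIC)
cv2.imwrite('pics/top0z.png',np.clip(a*1.8,0,255).astype('uint8'))
im=cv2.imread('pics/side0.png')
a=cv2.resize(im[160:290,220:400],None,fx=4,fy=4,interpolation=cv2.INTER_CUBIC)
cv2.imwrite('pics/side0z.png',np.clip(a*1.5,0,255).astype('uint8'))
for u,v in [(258,218),(293,218),(222,228),(204,209),(309,200),(312,242),(209,250)]: print(ray('top',u,v,0.024 if u in(204,309,312,209) else .034))
E
```

```text
[0.5062216  0.20140141 0.034     ]
[0.50659204 0.12342236 0.034     ]
[0.48355667 0.28077084 0.034     ]
[0.52700559 0.32531864 0.024     ]
[0.54863887 0.0884737  0.024     ]
[0.45399304 0.08089814 0.024     ]
[0.43515529 0.31015469 0.024     ]
```

View pics/top0z.png

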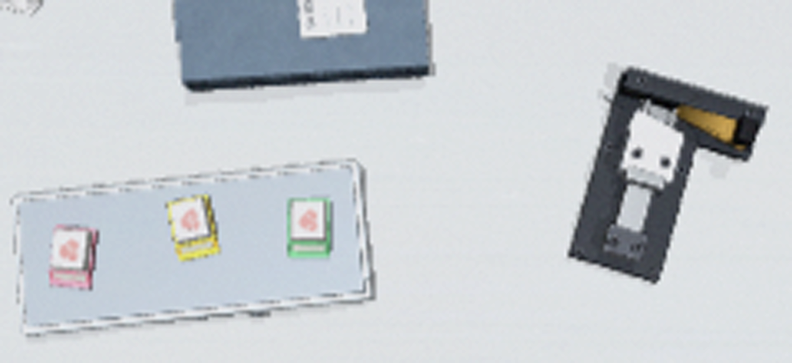

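View pics/side0z.png

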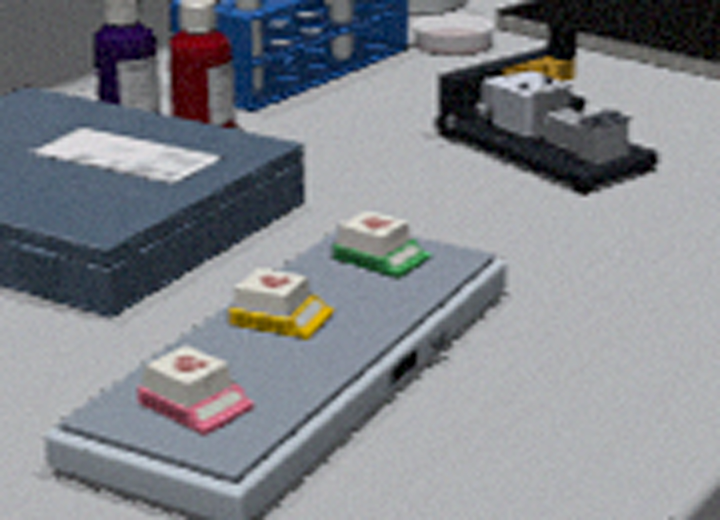

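```bash
python3 - <<'E'
from h import *
s=readout.observe(); print(np.round(Ro.from_quat(s['tool_rot']).as_matrix(),3))
E
python3 -m inch '{"xyz": [[30,20,20],[60,50,40],[90,80,50],[120,110,50],[150,140,50]], "roll": [0.12,0.24,0.36,0.48,0.6], "gripper": [0.2,0.2,0.2,0.2,0.2]}' 30
python3 -c "
from h import *
s=readout.observe(); print(s['joint_positions'],np.round(Ro.from_quat(s['tool_rot']).as_matrix(),3))"
```

```text
[[-0.     0.968  0.251]
 [ 0.001  0.251 -0.968]
 [-1.    -0.    -0.001]]
time: 0.57
ee_pos: [0.2894, -0.4209, 0.3036]
tool_rot: [0.246, 0.663, -0.246, 0.663]
ft_force: [1.4, 0.5, -0.5]
finger_gap: 0.604
[ 1.0160485   0.55291393 -0.19449135  1.62862701  0.12363779  0.97170777
  0.06864881] [[-0.     0.653  0.757]
 [-0.001  0.757 -0.653]
 [-1.    -0.     0.   ]]
```

```bash

python3 -m inch '{"xyz": [[30,25,0],[60,50,0],[90,80,-10],[120,110,-20],[150,140,-30]], "roll": [-0.12,-0.24,-0.36,-0.48,-0.6], "gripper": [0.2,0.2,0.2,0.2,0.2]}'
python3 -m inch '{"xyz": [[15,40,-10],[30,75,-20],[45,110,-30],[60,145,-40],[70,170,-50]], "roll": [-0.12,-0.24,-0.36,-0.45,-0.45], "gripper": [0.2,0.2,0.2,0.2,0.2]}'
python3 -m inch '{"xyz": [[5,5,-5],[10,10,-10],[10,10,-10],[10,10,-10],[10,10,-10]], "roll": [0,0,0,0,0], "gripper": [0.2,0.2,0.2,0.2,0.2]}'
python3 -c "
from h import *
s=readout.observe(); print(s['joint_positions'],np.round(Ro.from_quat(s['tool_rot']).as_matrix(),3))
np.savez('w1.npz',p=s['ee_pos'],q=s['tool_rot'])
im=snap('wrist','w1.png'); print(ray('top',395,205,.03))"
```

```text
time: 0.98
ee_pos: [0.4364, -0.2834, 0.2746]
tool_rot: [0.433, 0.559, -0.433, 0.559]
ft_force: [0.9, -0.9, -0.7]
finger_gap: 0.604
time: 1.4
ee_pos: [0.5074, -0.1097, 0.2239]
tool_rot: [-0.547, -0.448, 0.548, -0.447]
ft_force: [0.7, 0.5, -0.2]
finger_gap: 0.596
time: 1.82
ee_pos: [0.517, -0.1013, 0.2143]
tool_rot: [-0.548, -0.447, 0.548, -0.447]
ft_force: [-0.4, -0.6, 0.6]
finger_gap: 0.598
[ 0.04481964  0.69508848  0.1620133   1.71761024 -0.15292402  0.74146343
 -1.49019795] [[-0.     0.98  -0.201]
 [-0.    -0.201 -0.98 ]
 [-1.    -0.     0.   ]]
[ 0.53737788 -0.10500498  0.03      ]
```

View pics/w1.png

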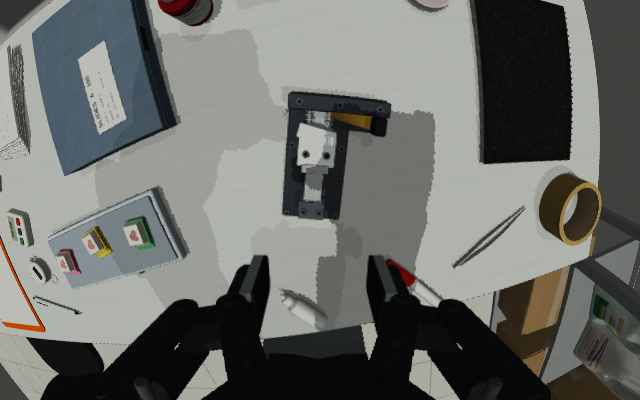

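The clamp is at about (315,155), with the fixed jaw at (311,210) and the wedge tab at (379,126). Zooming in to pick corners.

```bash
python3 - <<'E'
from h import *
im=cv2.imread('pics/w1.png')
a=cv2.resize(im[85:225,270:400],None,fx=4.2,fy=4.2,interpolation=cv2.INTER_CUBIC)
cv2.imwrite('pics/w1z.png',np.clip(a*1.5,0,255).astype('uint8'))
E
```

```text
(no output)
```

View pics/w1z.png

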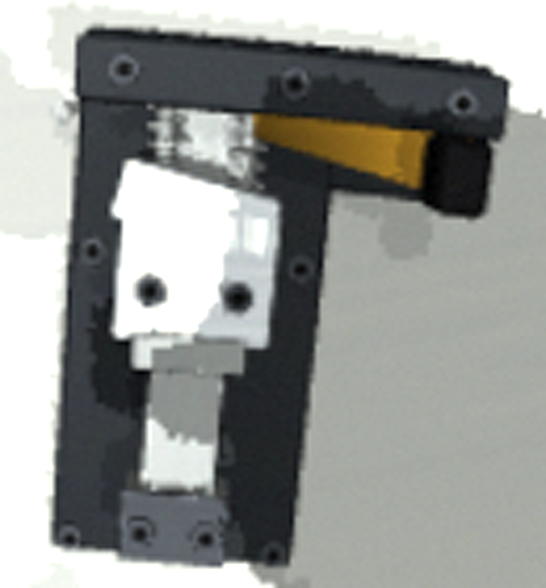

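```bash
python3 - <<'E'
from h import *
d=np.load('w1.npz')
def P(x,y,z): return wray(270+(x+.5)/4.2-.5,85+(y+.5)/4.2-.5,z,d['p'],d['q'])
pts={'lipL':(123,489,.0365),'lipR':(224,496,.0365),'jawL':(132,367,.044),'jawR':(243,373,.044),
'seatNL':(141,484,.03),'seatNR':(216,490,.03),'seatFL':(148,377,.03),'seatFR':(222,379,.03),
'tabtopL':(431,134,.062),'tabtopR':(493,145,.062),'tabBL':(425,207,.062),'tabBR':(485,217,.062),
'baseBL':(55,540,.012),'baseBR':(288,565,.012)}
r={}
for k,v in pts.items(): r[k]=P(*v); print(k,np.round(r[k]*1000,1))
m=lambda a,b:(r[a]+r[b])/2
lip=m('lipL','lipR'); jaw=m('jawL','jawR')
a=lambda v: np.arctan2(v[1],v[0])
print('yaw lip-jaw',a(jaw-lip), 'len',np.linalg.norm((jaw-lip)[:2]))
print('yaw lip',a(r['lipL']-r['lipR'])-np.pi/2,'jaw',a(r['jawL']-r['jawR'])-np.pi/2,'seatL',a(r['seatFL']-r['seatNL']),'seatR',a(r['seatFR']-r['seatNR']),'base',a(r['baseBL']-r['baseBR'])-np.pi/2)
tab=sum(r[k] for k in['tabtopL','tabtopR','tabBL','tabBR'])/4
print('lip',lip,'jaw',jaw,'tab',tab, np.linalg.norm((r['jawL']-r['jawR'])))
E
```

```text
lipL [508.7 -79.6  36.5]
lipR [ 502.  -103.1   36.5]
jawL [539.1 -89.   44. ]
jawR [ 532.6 -113.5   44. ]
seatNL [507.1 -83.4  30. ]
seatNR [ 501.9 -101.2   30. ]
seatFL [533.1 -90.8  30. ]
seatFR [ 529.  -108.1   30. ]
tabtopL [ 579.6 -162.5   62. ]
tabtopR [ 575.1 -175.2   62. ]
tabBL [ 564.5 -158.5   62. ]
tabBR [ 560.2 -170.9   62. ]
baseBL [491.2 -55.7  12. ]
baseBR [ 471.8 -114.8   12. ]
yaw lip-jaw -0.3139871630430682 len 0.03204602887224342
yaw lip -0.2761378164065238 jaw -0.2593831937025519 seatL -0.2784836815894875 seatR -0.251381418668886 base -0.31686603326933405
lip [ 0.50535921 -0.09135249  0.0365    ] jaw [ 0.5358385  -0.10125002  0.044     ] tab [ 0.56984646 -0.16677388  0.062     ] 0.025410625517252292
```

Seat ≈ (0.5225, −0.0968), yaw ≈ −0.275; lip-to-jaw length came out at 32.05 mm against the 32 mm expected. On to the yellow cassette.

```bash

python3 -m inch '{"xyz": [[0,40,0],[0,80,0],[0,120,0],[-5,160,0],[-5,195,0]], "roll": [0.1,0.2,0.3,0.37,0.37], "gripper": [0,0,0,0,0]}'
python3 -m inch '{"xyz": [[0,40,-10],[-5,80,-20],[-10,107,-30],[-10,107,-40],[-10,107,-40]], "roll": [0,0,0,0,0], "gripper": [0,0,0,0,0]}'
python3 -c "
from h import *
s=readout.observe(); print(np.round(Ro.from_quat(s['tool_rot']).as_matrix(),3))
np.savez('w2.npz',p=s['ee_pos'],q=s['tool_rot'])
im=snap('wrist','w2.png')
a=cv2.resize(im[120:290,200:440,::-1],None,fx=3.3,fy=3.3,interpolation=cv2.INTER_CUBIC)
cv2.imwrite('pics/w2z.png',np.clip(a*1.3,0,255).astype('uint8'))"
```

```text
time: 2.28
ee_pos: [0.5113, 0.0953, 0.2149]
tool_rot: [0.455, 0.541, -0.455, 0.541]
ft_force: [-0.3, 0.4, -0.0]
finger_gap: 0.498
time: 2.7
ee_pos: [0.5007, 0.2026, 0.1738]
tool_rot: [0.454, 0.542, -0.455, 0.541]
ft_force: [0.0, -1.1, -0.3]
finger_gap: 0.5
[[-0.001  0.985  0.173]
 [-0.     0.173 -0.985]
 [-1.    -0.001  0.   ]]
```

View pics/w2.png

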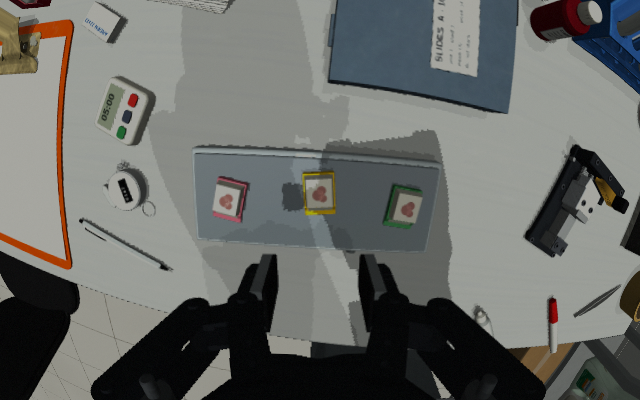

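View pics/w2z.png

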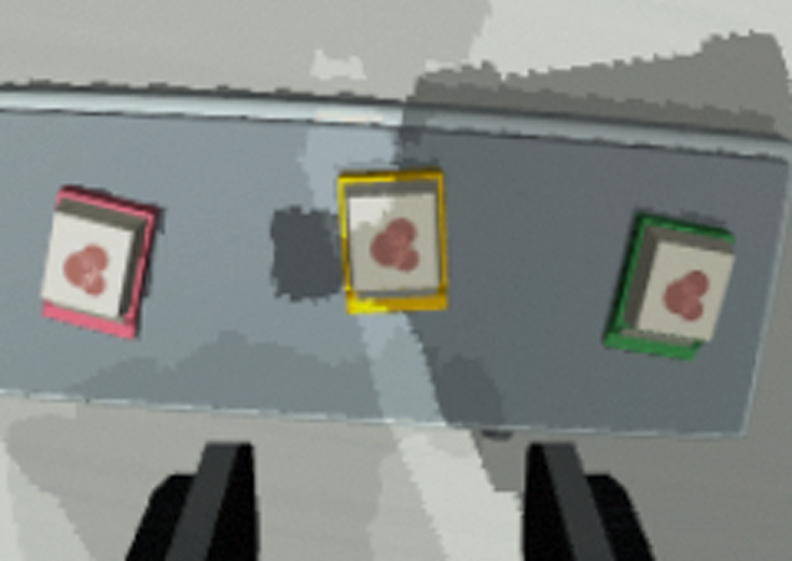

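```bash
python3 - <<'E'
from h import *
d=np.load('w2.npz'); im=cv2.imread('pics/w2.png')
hsv=cv2.cvtColor(im,cv2.COLOR_BGR2HSV)
m=cv2.inRange(hsv,(20,140,50),(33,255,255)); m[:, :280]=0;m[:,360:]=0;m[:150]=0;m[240:]=0
c=max(cv2.findContours(m,cv2.RETR_EXTERNAL,cv2.CHAIN_APPROX_NONE)[0],key=len)
print(cv2.contourArea(c),cv2.minAreaRect(c),c[:,0].min(0),c[:,0].max(0))
def P(x,y,z): return wray(200+(x+.5)/3.3-.5,120+(y+.5)/3.3-.5,z,d['p'],d['q'])
FL,FR,NL,NR=P(338,173,.032),P(442,168,.032),P(349,314,.026),P(447,309,.026)
for p in(FL,FR,NL,NR):print(np.round(p*1000,1))
a=lambda v: np.arctan2(v[1],v[0])
print(a(FL-NL),a(FR-NR),a(FL-FR)-np.pi/2,a(NL-NR)-np.pi/2,'mid',(FL+FR+NL+NR)/4, np.linalg.norm(FL-FR),np.linalg.norm(NL-NR),np.linalg.norm(FL-NL))
print('proj check corners wax', [np.round(P(*w,.042)*1000,1) for w in((348,195),(437,192),(352,300),(440,292))])
print('ee',d['p'])
E
```

```text
1244.5 ((318.75152587890625, 192.55140686035156), (42.71682357788086, 31.39818572998047), 88.31531524658203) [303 171] [335 214]
[523.2 220.7  32. ]
[529.2 194.1  32. ]
[482.6 211.4  26. ]
[488.8 184.7  26. ]
0.22513682460925283 0.22880707293715657 0.22212728249833336 0.22692338744917762 mid [0.50597804 0.20271855 0.029     ] 0.027291078321574392 0.027443434370954055 0.04209363112100444
proj check corners wax [array([520.3, 217.2,  42. ]), array([524.9, 195.1,  42. ]), array([492.6, 211.6,  42. ]), array([498.7, 189.3,  42. ])]
ee [0.50069465 0.20259217 0.17378025]
```

```bash
python3 - <<'E'
from h import *
d=np.load('w2.npz');M=Ro.from_quat(d['q']).as_matrix()
for x in (.008,.012,.016,.019,.022):
  for y in(.011,-.011): print(x,y,[wproj(d['p']+M@np.array([x,y,z]),d['p'],d['q']).round(1) for z in(-.02125,.02125)])
im=cv2.imread('pics/w2.png')
a=cv2.resize(im[240:345,225:415],None,fx=4.2,fy=4.2,interpolation=cv2.INTER_CUBIC)
cv2.imwrite('pics/w2f.png',np.clip(a*2.5,0,255).astype('uint8'))
E
```

```text
0.008 0.011 [array([274.1, 263. ]), array([363.4, 262.9])]
0.008 -0.011 [array([276.9, 300.3]), array([360.5, 300.2])]
0.012 0.011 [array([275.1, 259. ]), array([362.3, 258.9])]
0.012 -0.011 [array([277.8, 295.9]), array([359.6, 295.8])]
0.016 0.011 [array([276.1, 255.2]), array([361.3, 255.1])]
0.016 -0.011 [array([278.6, 291.6]), array([358.7, 291.5])]
0.019 0.011 [array([276.8, 252.5]), array([360.5, 252.4])]
0.019 -0.011 [array([279.2, 288.5]), array([358.1, 288.4])]
0.022 0.011 [array([277.5, 249.9]), array([359.8, 249.8])]
0.022 -0.011 [array([279.8, 285.5]), array([357.4, 285.4])]
```

View pics/w2f.png

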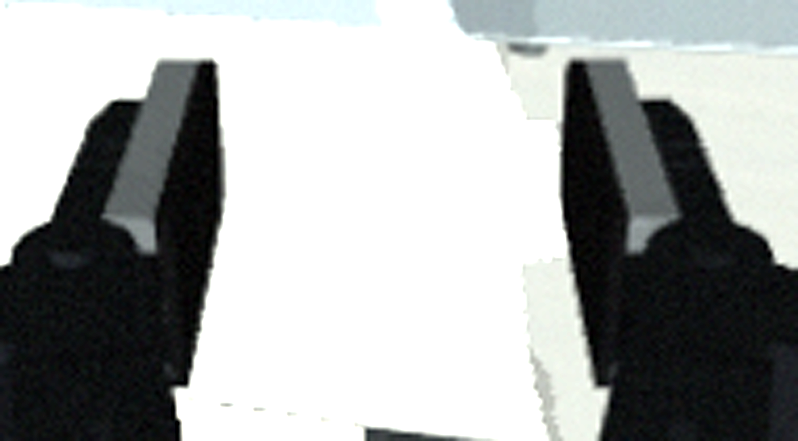

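```bash

python3 -m inch '{"xyz": [[5,0,-30],[5,0,-60],[5,0,-85],[5,0,-95],[5,0,-95]], "roll": [0.05,0.05,0.05,0.05,0.05], "gripper": [0,0,0,0,0]}'
python3 -c "
from h import *
s=readout.observe(); print(np.round(Ro.from_quat(s['tool_rot']).as_matrix(),3))
np.savez('w3.npz',p=s['ee_pos'],q=s['tool_rot'])
im=snap('wrist','w3.png')
for X in [(.506,.2027,.042),(.506,.2027,.032)]:print(wproj(X,s['ee_pos'],s['tool_rot']))
a=cv2.resize(im[180:360,200:440,::-1],None,fx=3.3,fy=3.3,interpolation=cv2.INTER_CUBIC)
cv2.imwrite('pics/w3z.png',np.clip(a*1.3,0,255).astype('uint8'))"
```

```text
time: 3.17
ee_pos: [0.5064, 0.1997, 0.0789]
tool_rot: [0.441, 0.552, -0.443, 0.552]
ft_force: [-0.3, 0.2, 0.0]
finger_gap: 0.499
[[-0.002  0.976  0.218]
 [-0.002  0.218 -0.976]
 [-1.    -0.002  0.001]]
[313.22946277 254.89962569]
[313.42063828 247.15571408]
```

View pics/w3z.png

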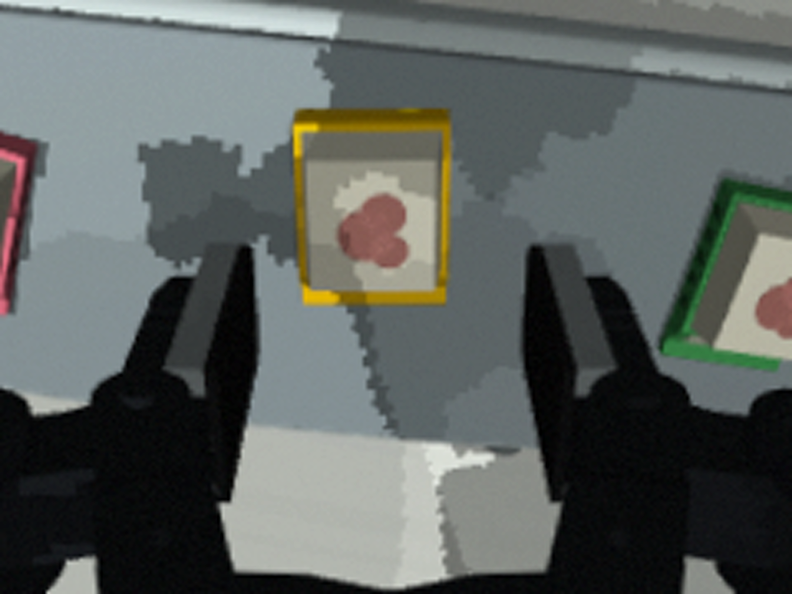

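```bash
python3 - <<'E'
from h import *
a=lambda v: np.arctan2(v[1],v[0])
d=np.load('w2.npz')
def P(x,y,z): return wray(200+(x+.5)/3.3-.5,120+(y+.5)/3.3-.5,z,d['p'],d['q'])
FL,FR,NL,NR=P(338,173,.024),P(442,168,.024),P(349,314,.027),P(447,309,.027)
print('w2',(FL+FR+NL+NR)/4,a(FL-NL),a(FR-NR),np.linalg.norm(FL-FR),np.linalg.norm(NL-NR),np.linalg.norm(FL-NL))
d=np.load('w3.npz')
def P(x,y,z): return wray(200+(x+.5)/3.3-.5,180+(y+.5)/3.3-.5,z,d['p'],d['q'])
FL,FR,NL,NR=P(294,110,.024),P(450,109,.024),P(303,303,.027),P(446,302,.027)
print('w3',(FL+FR+NL+NR)/4,a(FL-NL),a(FR-NR),a(FL-FR)-np.pi/2,np.linalg.norm(FL-FR),np.linalg.norm(NL-NR),np.linalg.norm(FL-NL))
p=(FL+FR+NL+NR)/4
print(Ro.from_quat(d['q']).as_matrix().T@(p-d['p']))
E
```

```text
w2 [0.50532218 0.20258073 0.0255    ] 0.2393407357630913 0.21953191420255083 0.02812427487249551 0.02734127141888546 0.03967712382165563
w3 [0.50541978 0.20308871 0.0255    ] 0.23362345720970612 0.2179883025745401 0.2254816405155864 0.028516237144802878 0.02790592288674083 0.039200857264747896
[ 5.34360660e-02 -6.10042469e-05 -3.55908552e-03]
```

```bash

python3 -m inch '{"xyz": [[-1,3.5,0],[-1,3.5,-10],[-1,3.5,-22],[-1,3.5,-29],[-1,3.5,-29]], "roll": [0,0,0,0,0], "gripper": [0,0,0,0,0]}'
python3 -c "
from h import *
s=readout.observe(); print(s['ee_pos'],s['ft_force'])
d=np.array([.5054,.2031,.0255])-s['ee_pos'];print(Ro.from_quat(s['tool_rot']).as_matrix().T@d)
im=snap('wrist','w4.png')"
```

```text
time: 3.63
ee_pos: [0.5053, 0.2035, 0.0499]
tool_rot: [0.441, 0.552, -0.443, 0.552]
ft_force: [-0.6, -0.1, -0.8]
finger_gap: 0.502
[0.5052907  0.20346201 0.04992884] [-0.6116584  -0.13699891 -0.81278959]
[2.44292303e-02 8.78637560e-05 3.40587018e-04]
```

View pics/w4.png

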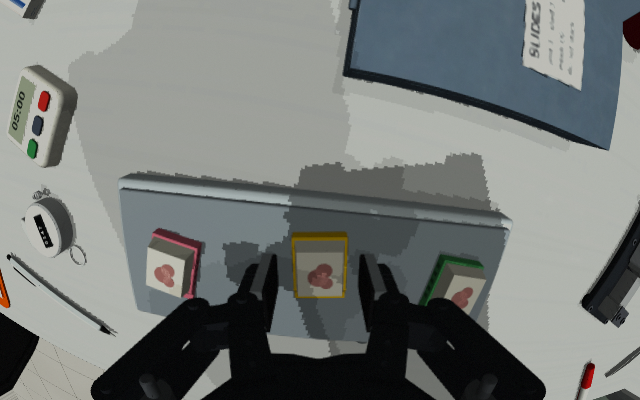

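The cassette (about (320,266)) is centred between the pads. Lower and close.

```bash

python3 -m inch '{"xyz": [[0,0,-2],[0,0,-4],[0,0,-4],[0,0,-4],[0,0,-4]], "roll": [0,0,0,0,0], "gripper": [0,0,-0.2,-0.6,-0.6]}' 40
python3 -m inch '{"xyz": [[0,0,0],[0,0,0],[0,0,0],[0,0,0],[0,0,0]], "roll": [0,0,0,0,0], "gripper": [-0.7,-0.7,-0.7,-0.7,-0.7]}'
python3 -m inch '{"xyz": [[0,0,10],[0,0,25],[0,0,45],[0,0,60],[0,0,60]], "roll": [0,0,0,0,0], "gripper": [-0.7,-0.7,-0.7,-0.7,-0.7]}'
python3 -c "
from h import *
s=readout.observe(); print(s['ee_pos'],s['ft_force'])
np.savez('w5.npz',p=s['ee_pos'],q=s['tool_rot'])
im=snap('wrist','w5.png')
a=cv2.resize(im[220:350,220:420,::-1],None,fx=4,fy=4,interpolation=cv2.INTER_CUBIC)
cv2.imwrite('pics/w5z.png',np.clip(a*1.5,0,255).astype('uint8'))
im=snap('side','s5.png')
a=cv2.resize(im[160:290,220:400,::-1],None,fx=4,fy=4,interpolation=cv2.INTER_CUBIC)
cv2.imwrite('pics/s5z.png',np.clip(a*1.5,0,255).astype('uint8'))
"
```

```text
time: 4.1
ee_pos: [0.5056, 0.2035, 0.0469]
tool_rot: [0.441, 0.552, -0.443, 0.552]
ft_force: [0.3, -0.1, 0.8]
finger_gap: 0.312
time: 4.52
ee_pos: [0.5056, 0.2035, 0.0469]
tool_rot: [0.441, 0.552, -0.443, 0.552]
ft_force: [-1.1, 1.1, 0.8]
finger_gap: 0.313
time: 4.93
ee_pos: [0.5066, 0.2039, 0.1101]
tool_rot: [0.443, 0.551, -0.442, 0.552]
ft_force: [0.2, -0.5, 0.3]
finger_gap: 0.31
[0.5065686  0.2038791  0.11011915] [ 0.16900534 -0.4603495   0.29467836]
```

View pics/w5z.png

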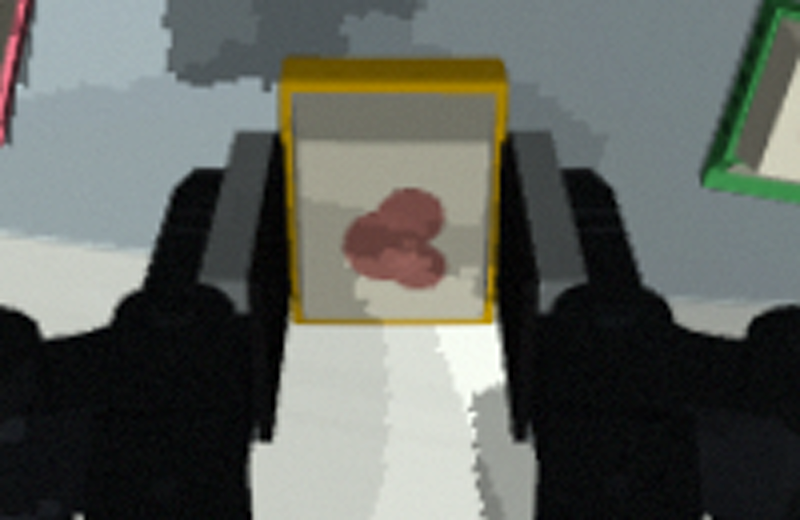

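View pics/s5z.png

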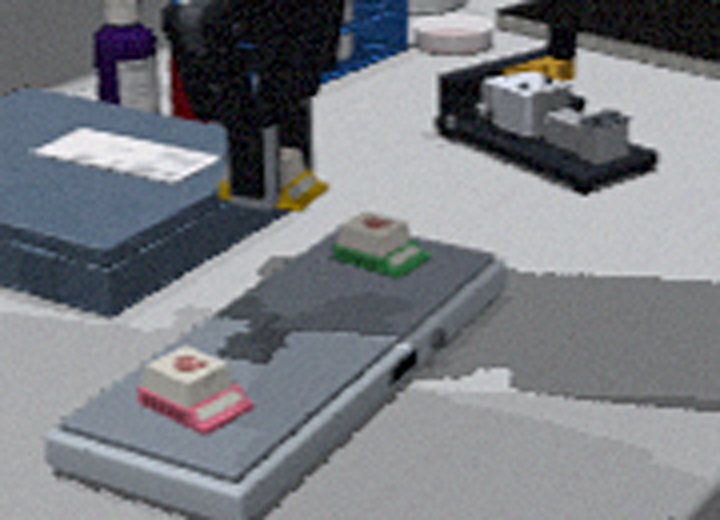

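Firmly held and level. Check its position in the hand.

```bash
python3 - <<'E'
from h import *
d=np.load('w5.npz');M=Ro.from_quat(d['q']).as_matrix();b=d['p'][2]-.0229
print('tool y yaw',np.arctan2(M[1,1],M[0,1]))
def P(x,y,z): return M.T@(wray(220+(x+.5)/4-.5,220+(y+.5)/4-.5,z,d['p'],d['q'])-d['p'])*1000
for n,v in dict(FLb=(283,59,b),FRb=(507,59,b),FLt=(280,88,b+.008),FRt=(508,88,b+.008),wFL=(300,140,b+.018),wFR=(492,140,b+.018)).items(): print(n,P(*v).round(1))
E
```

```text
tool y yaw 0.2198817069127568
FLb [ 22.9  19.4 -14.3]
FRb [23.  19.4 14.1]
FLt [ 14.9  19.1 -14. ]
FRt [14.9 19.1 13.5]
wFL [  4.9  17.3 -11. ]
wFR [ 4.9 17.2 10.9]
```

```bash

python3 -m inch '{"xyz": [[5,-35,5],[5,-70,5],[5,-105,5],[5,-140,5],[8,-175,5]], "roll": [-0.1,-0.2,-0.3,-0.4,-0.495], "gripper": [-0.7,-0.7,-0.7,-0.7,-0.7]}'
python3 -m inch '{"xyz": [[1,-35,0],[1,-70,0],[1,-105,-5],[1,-124,-10],[1,-124,-15]], "roll": [0,0,0,0,0], "gripper": [-0.7,-0.7,-0.7,-0.7,-0.7]}'
cat > cl.py <<'E'
from h import *
S=np.array([.5225,-.0968]);y=-.275;u=np.array([np.cos(y),np.sin(y)]);v=np.array([-u[1],u[0]])
def st():
    s=readout.observe();M=Ro.from_quat(s['tool_rot']).as_matrix();e=s['ee_pos']
    m=e[:2]-S-.0006*M[:2,1]
    print('cassette in clamp mm: x %.1f y %.1f under %.1f yawerr %.3f'%(1e3*m@u,1e3*m@v,1e3*(e[2]-.0529),np.arctan2(M[1,1],M[0,1])-y),'ee',e.round(4),'F',s['ft_force'].round(1), 'Fu',round(s['ft_force'][:2]@u,1),'tilt',M[:,0].round(4),'gap',round(s['finger_gap'],3),'t',round(s['time'],2))
    return s
E
python3 -c "
from cl import *
s=st()
np.savez('w6.npz',p=s['ee_pos'],q=s['tool_rot'])
im=snap('wrist','w6.png')
"
```

```text
time: 5.45
ee_pos: [0.5129, 0.0271, 0.1123]
tool_rot: [-0.564, -0.426, 0.566, -0.425]
ft_force: [0.9, -0.3, 0.4]
finger_gap: 0.316
time: 5.87
ee_pos: [0.5132, -0.1017, 0.0967]
tool_rot: [-0.565, -0.424, 0.567, -0.424]
ft_force: [0.5, -0.9, 0.6]
finger_gap: 0.31
cassette in clamp mm: x -8.2 y -7.2 under 43.8 yawerr -0.010 ee [ 0.5132 -0.1017  0.0967] F [ 0.5 -0.9  0.6] Fu 0.8 tilt [-0.0027 -0.0031 -1.    ] gap 0.31 t 5.87
```

View pics/w6.png

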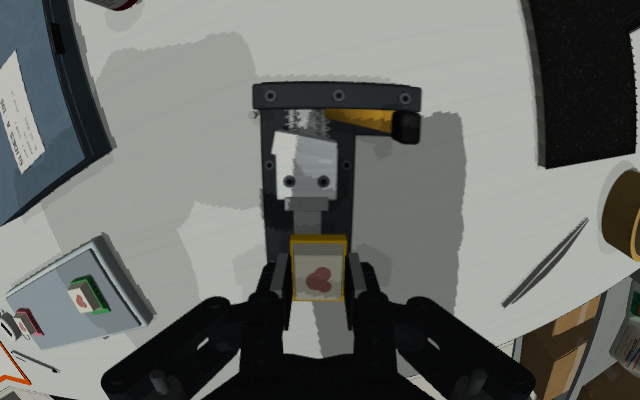

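```bash
python3 - <<'E'
from h import *
im=cv2.imread('pics/w6.png')
a=cv2.resize(im[75:305,245:430],None,fx=3.4,fy=2.6*3.4/2.6,interpolation=cv2.INTER_CUBIC)
a=cv2.resize(im[75:250,245:430],None,fx=3.4,fy=3.4,interpolation=cv2.INTER_CUBIC)
cv2.imwrite('pics/w6z.png',np.clip(a*1.5,0,255).astype('uint8'))
E
```

```text
(no output)
```

View pics/w6z.png

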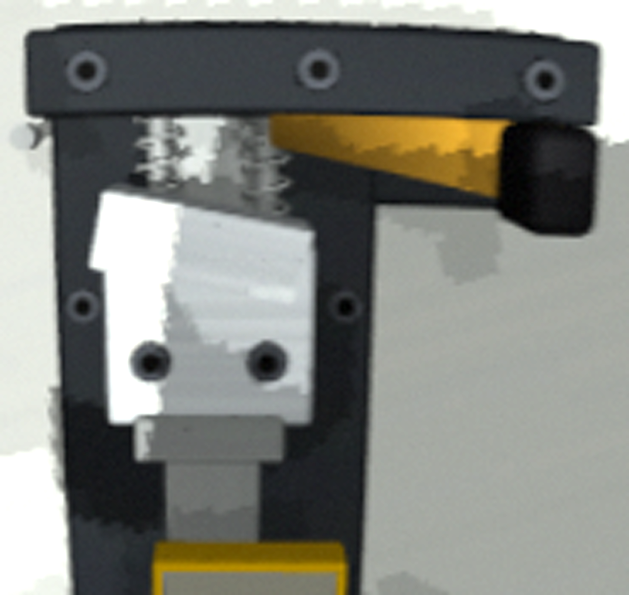

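```bash
python3 - <<'E'
from cl import *
d=np.load('w6.npz');M=Ro.from_quat(d['q']).as_matrix()
def P(x,y,z): return wray(245+(x+.5)/3.4-.5,75+(y+.5)/3.4-.5,z,d['p'],d['q'])
a=lambda v: np.arctan2(v[1],v[0])
def pr(n,A,B):
    A,B=P(*A),P(*B);m=(A+B)/2; print(n,'yaw',round(a(A-B)-np.pi/2,3),'len',(np.linalg.norm(A-B)*1e3).round(1),'mid',m.round(4),'clampxy',1e3*((m[:2]-S)@u).round(4),1e3*((m[:2]-S)@v).round(4))
pr('jaw',(135,461,.044),(284,461,.044))
pr('jawscrew',(151,361,.044),(267,361,.044))
pr('basescrew',(83,306,.012),(345,306,.012))
pr('rail screws',(87,70,.044),(545,79,.044))
pr('seat',(166,510,.03),(258,510,.03))
pr('tab',(505,180,.062),(595,180,.062))
pr('tabx',(550,124,.062),(545,232,.062))
E
```

```text
jaw yaw -0.287 len 26.0 mid [ 0.536  -0.1008  0.044 ] clampxy 14.0 -0.2
jawscrew yaw -0.289 len 19.7 mid [ 0.5532 -0.106   0.044 ] clampxy 32.0 -0.5
basescrew yaw -0.29 len 52.1 mid [ 0.5564 -0.1068  0.012 ] clampxy 35.4 -0.5
rail screws yaw -0.29 len 75.1 mid [ 0.595  -0.1372  0.044 ] clampxy 80.69999999999999 -19.2
seat yaw -0.286 len 17.7 mid [ 0.5217 -0.0965  0.03  ] clampxy -0.9 0.1
tab yaw -0.239 len 14.3 mid [ 0.5702 -0.1651  0.062 ] clampxy 64.4 -52.8
tabx yaw -1.86 len 16.5 mid [ 0.5705 -0.1647  0.062 ] clampxy 64.60000000000001 -52.400000000000006
```

```bash
sed -i 's/S=np.array.*;y=-.275/S=np.array([.5226,-.0968]);y=-.288/' cl.py
python3 -m inch '{"xyz": [[2.3,7,0],[2.3,7,-10],[2.3,7,-20],[2.3,7,-25],[2.3,7,-25]], "roll": [0,0,0,0,0], "gripper": [-0.7,-0.7,-0.7,-0.7,-0.7]}'
python3 -c "
from cl import *
s=st()"
```

```text
time: 6.33
ee_pos: [0.5149, -0.0912, 0.0694]
tool_rot: [-0.563, -0.426, 0.567, -0.424]
ft_force: [0.3, -0.3, -0.1]
finger_gap: 0.308
cassette in clamp mm: x -9.6 y 3.2 under 16.5 yawerr 0.006 ee [ 0.5149 -0.0912  0.0694] F [ 0.3 -0.3 -0.1] Fu 0.3 tilt [-0.0058 -0.001  -1.    ] gap 0.308 t 6.33
```

```bash

python3 -m inch '{"xyz": [[0.5,-3.5,0],[0.5,-3.5,-2],[0.5,-3.5,-5],[0.5,-3.5,-7.5],[0.5,-3.5,-7.5]], "roll": [0,0,0,0,0], "gripper": [-0.7,-0.7,-0.7,-0.7,-0.7]}'
python3 -c "
from cl import *
s=st()"
```

```text
time: 6.75
ee_pos: [0.5152, -0.0946, 0.0614]
tool_rot: [-0.563, -0.426, 0.567, -0.424]
ft_force: [0.4, 0.5, -0.0]
finger_gap: 0.313
cassette in clamp mm: x -8.3 y -0.0 under 8.5 yawerr 0.006 ee [ 0.5152 -0.0946  0.0614] F [ 0.4  0.5 -0. ] Fu 0.2 tilt [-6.2e-03 -9.0e-04 -1.0e+00] gap 0.313 t 6.75
```

```bash

python3 -m inch '{"xyz": [[3,-0.9,0],[6,-1.8,0],[9,-2.7,0],[11.8,-3.5,0],[11.8,-3.5,0]], "roll": [0,0,0,0,0], "gripper": [-0.7,-0.7,-0.7,-0.7,-0.7]}'
python3 -c "
from cl import *
s=st()
np.savez('w7.npz',p=s['ee_pos'],q=s['tool_rot'])
im=snap('wrist','w7.png')
a=cv2.resize(im[75:315,235:435,::-1],None,fx=2.5,fy=2.5,interpolation=cv2.INTER_CUBIC)
cv2.imwrite('pics/w7z.png',np.clip(a*1.5,0,255).astype('uint8'))"
```

```text
time: 7.17
ee_pos: [0.5266, -0.0979, 0.0614]
tool_rot: [-0.563, -0.426, 0.568, -0.423]
ft_force: [-6.7, 1.8, 2.4]
finger_gap: 0.315
cassette in clamp mm: x 3.5 y 0.0 under 8.5 yawerr 0.006 ee [ 0.5266 -0.0979  0.0614] F [-6.7  1.8  2.4] Fu -7.0 tilt [-8.4e-03 -2.0e-04 -1.0e+00] gap 0.315 t 7.17
```

View pics/w7z.png

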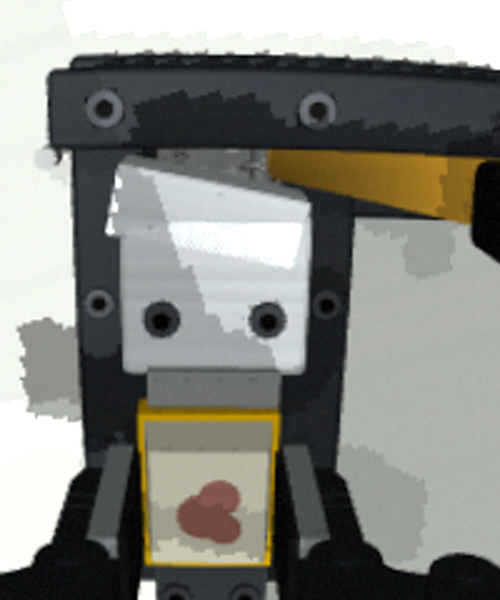

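```bash
python3 - <<'E'
from cl import *
im=cv2.imread('pics/w7.png')
a=cv2.resize(im[215:320,265:375],None,fx=6,fy=6,interpolation=cv2.INTER_CUBIC)
cv2.imwrite('pics/w7c.png',np.clip(a*1.7,0,255).astype('uint8'))
E
```

```text
(no output)
```

View pics/w7c.png

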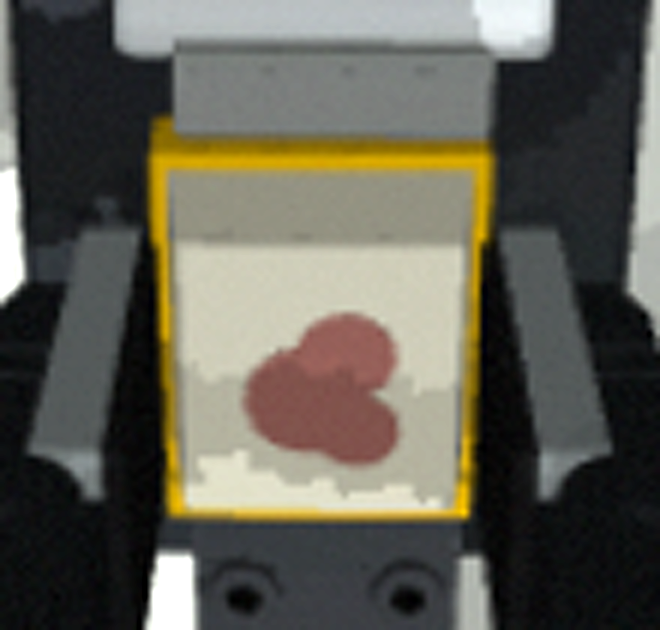

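```bash
python3 - <<'E'
from cl import *
d=np.load('w7.npz');M=Ro.from_quat(d['q']).as_matrix()
def W(x,y,z): return wray(265+(x+.5)/6-.5,215+(y+.5)/6-.5,z,d['p'],d['q'])
for n,v in dict(FL=(150,153,.0465),FR=(494,153,.0465),wFL=(172,241,.0565),wFR=(466,241,.0565),jL=(174,137,.044),jR=(495,137,.044),h1=(243,597,.0365),h2=(407,597,.0365)).items():
    X=W(*v); print(n,'tool',(1e3*M.T@(X-d['p'])).round(1),'clamp',(1e3*np.array([(X[:2]-S)@u,(X[:2]-S)@v_]) if 0 else [1e3*(X[:2]-S)@u,1e3*(X[:2]-S)@np.array([-u[1],u[0]])]))
E
```

```text
FL tool [ 14.7  19.8 -14.2] clamp [np.float64(23.73962500615275), np.float64(14.30367530037759)]
FR tool [14.7 19.8 13.4] clamp [np.float64(23.84043170145611), np.float64(-13.301706992289626)]
wFL tool [  4.7  17.1 -11.8] clamp [np.float64(21.091276363153753), np.float64(11.911166144225993)]
wFR tool [ 4.7 17.  10.5] clamp [np.float64(21.17179120484423), np.float64(-10.392090645387931)]
jL tool [ 17.2  20.1 -12.4] clamp [np.float64(24.016101993037), np.float64(12.535929338385577)]
jR tool [17.2 20.  13.7] clamp [np.float64(24.099558791067704), np.float64(-13.596965342116926)]
h1 tool [ 25.1 -33.6  -8.1] clamp [np.float64(-29.748895290976474), np.float64(7.9106712855308485)]
h2 tool [ 25.1 -33.7   8. ] clamp [np.float64(-29.719223478489976), np.float64(-8.208441051715516)]
```

The cassette hasn't slipped: its middle is at about +3.8 mm with the jaw at about 9.8 mm travel. Lower it.

```bash

python3 -m inch '{"xyz": [[0.2,0,-2],[0.2,-0.3,-4],[0.2,-0.3,-6],[0.2,-0.3,-8],[0.2,-0.3,-8]], "roll": [0,0,0,0,0], "gripper": [-0.7,-0.7,-0.7,-0.7,-0.7]}'
python3 -c "
from cl import *
s=st()"
```

```text
time: 7.63
ee_pos: [0.5257, -0.098, 0.053]
tool_rot: [-0.562, -0.427, 0.568, -0.422]
ft_force: [-6.5, 1.0, 0.8]
finger_gap: 0.313
cassette in clamp mm: x 2.7 y -0.2 under 0.1 yawerr 0.006 ee [ 0.5257 -0.098   0.053 ] F [-6.5  1.   0.8] Fu -6.5 tilt [-1.110e-02  4.000e-04 -9.999e-01] gap 0.313 t 7.63
```

```bash

python3 -m inch '{"xyz": [[-0.8,0.2,0],[-1.6,0.5,0],[-2.2,0.7,0],[-2.2,0.7,0],[-2.2,0.7,0]], "roll": [0,0,0,0,0], "gripper": [-0.7,-0.7,-0.7,-0.7,-0.7]}'
python3 -c "
from cl import *
s=st()
im=snap('side','s8.png')
a=cv2.resize(im[150:230,290:410,::-1],None,fx=6,fy=6,interpolation=cv2.INTER_CUBIC)
cv2.imwrite('pics/s8z.png',np.clip(a*1.5,0,255).astype('uint8'))"
```

```text
time: 8.05
ee_pos: [0.5228, -0.0971, 0.053]
tool_rot: [-0.562, -0.428, 0.569, -0.422]
ft_force: [-7.1, 2.0, 2.8]
finger_gap: 0.308
cassette in clamp mm: x -0.3 y -0.2 under 0.1 yawerr 0.006 ee [ 0.5228 -0.0971  0.053 ] F [-7.1  2.   2.8] Fu -7.3 tilt [-0.0132  0.001  -0.9999] gap 0.308 t 8.05
```

View pics/s8z.png

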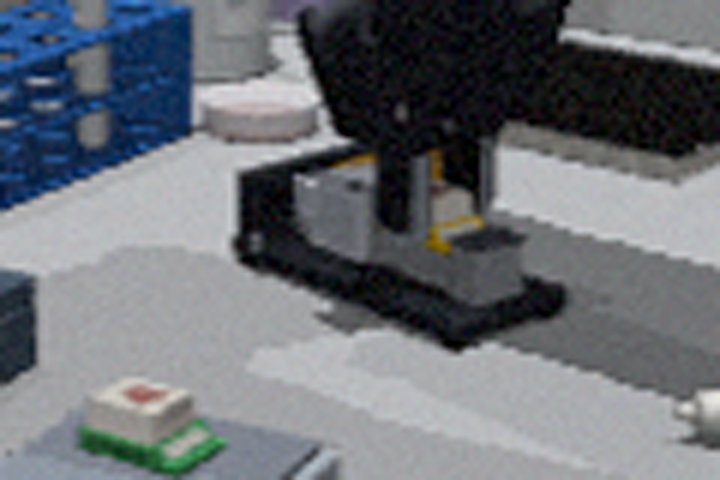

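The cassette sits at jaw level with its toe at the fixed jaw. Release.

```bash

python3 -m inch '{"xyz": [[0,0,0],[0,0,0],[0,0,0],[0,0,0],[0,0,0]], "roll": [0,0,0,0,0], "gripper": [-0.25,-0.15,-0.05,0,0]}'
python3 -m inch '{"xyz": [[0,0,10],[0,0,30],[0,0,60],[0,0,80],[0,0,80]], "roll": [0,0,0,0,0], "gripper": [0,0,0,0,0]}'
python3 -c "
from cl import *
s=st()
np.savez('w9.npz',p=s['ee_pos'],q=s['tool_rot'])
im=snap('wrist','w9.png')
a=cv2.resize(im[75:315,235:435,::-1],None,fx=2.5,fy=2.5,interpolation=cv2.INTER_CUBIC)
cv2.imwrite('pics/w9z.png',np.clip(a*1.5,0,255).astype('uint8'))
im=snap('side','s9.png')
a=cv2.resize(im[150:230,290:410,::-1],None,fx=6,fy=6,interpolation=cv2.INTER_CUBIC)
cv2.imwrite('pics/s9z.png',np.clip(a*1.5,0,255).astype('uint8'))"
```

```text
time: 8.52
ee_pos: [0.523, -0.0971, 0.053]
tool_rot: [-0.562, -0.428, 0.569, -0.422]
ft_force: [0.1, 0.6, -0.2]
finger_gap: 0.499
time: 8.93
ee_pos: [0.5243, -0.0974, 0.1372]
tool_rot: [-0.563, -0.426, 0.568, -0.423]
ft_force: [0.4, -0.1, 0.5]
finger_gap: 0.501
cassette in clamp mm: x 1.2 y -0.1 under 84.3 yawerr 0.006 ee [ 0.5243 -0.0974  0.1372] F [ 0.4 -0.1  0.5] Fu 0.5 tilt [-7.8e-03  1.0e-04 -1.0e+00] gap 0.501 t 8.93
```

View pics/w9z.png

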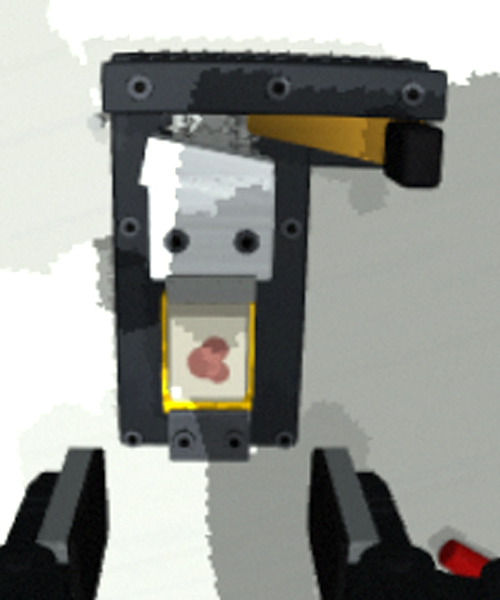

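View pics/s9z.png

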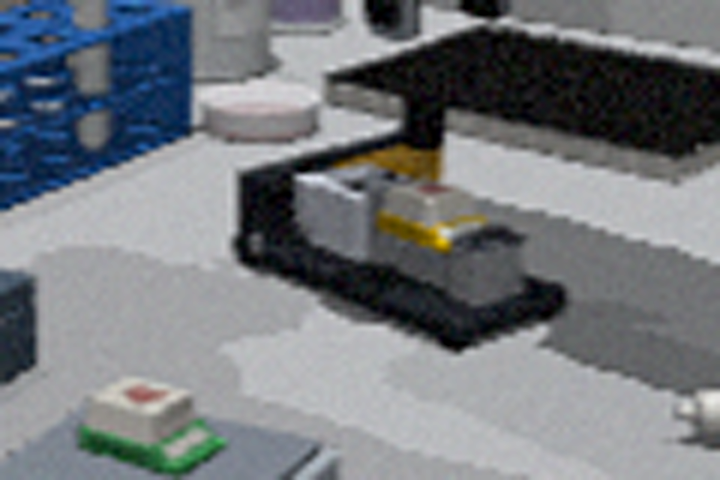

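Cassette squarely in the clamp, toe under the lip (at (207,410) in the crop). Quantify the jaw travel and tab position.

```bash
python3 - <<'E'
from cl import *
w=np.array([-u[1],u[0]])
d=np.load('w9.npz')
def W(x,y,z):
    X=wray(235+(x+.5)/2.5-.5,75+(y+.5)/2.5-.5,z,d['p'],d['q'])[:2]-S; return (1e3*np.array([X@u,X@w])).round(1)
for n,v in dict(jL=(167,303,.044),jR=(256,303,.044),waxL=(171,400,.048),waxR=(246,398,.048),toeL=(163,411,.034),toeR=(250,411,.034),lipL=(168,411,.0365),lipR=(249,411,.0365),tTL=(388,124,.062),tTR=(441,130,.062),tBL=(386,180,.062),tBR=(438,187,.062),tabBottomR=(430,180,.042)).items(): print(n,W(*v))
E
```

```text
jL [19.4 12.1]
jR [ 19.5 -13.5]
waxL [-9.4 11.1]
waxR [ -8.6 -11.1]
toeL [-19.6  14.4]
toeR [-19.5 -13.3]
lipL [-18.4  12.7]
lipR [-18.3 -12.8]
tTL [ 73.1 -45.1]
tTR [ 72.2 -59.4]
tBL [ 58.5 -45.3]
tBR [ 57.2 -59.5]
tabBottomR [ 56.3 -63.1]
```

Jaw at about 5.5–6 mm, cassette flat. Now shut the gripper and go to the −y side of the tab.

```bash

python3 -m inch '{"xyz": [[12,-35,0],[24,-70,0],[37,-99.5,0],[37,-99.5,0],[37,-99.5,0]], "roll": [0,0,0,0,0], "gripper": [-1,-1,-1,-1,-1]}' 40
python3 -m inch '{"xyz": [[0,0,0],[0,0,-15],[0,0,-35],[0,0,-45],[0,0,-45]], "roll": [0,0,0,0,0], "gripper": [-1,-1,-1,-1,-1]}'
cat >> cl.py <<'E'
w=np.array([-u[1],u[0]])
def tp():
    s=readout.observe(); m=s['ee_pos'][:2]-S
    print('tcp clamp x %.1f y %.1f z %.1f'%(1e3*m@u,1e3*m@w,1e3*s['ee_pos'][2]),'Fx %.1f Fy %.1f Fz %.1f'%(s['ft_force'][:2]@u,s['ft_force'][:2]@w,s['ft_force'][2]),'t',s['time']); return s
E
python3 -c "
from cl import *
s=tp()
im=snap('wrist','w10.png')"
```

```text
time: 9.45
ee_pos: [0.5598, -0.198, 0.1331]
tool_rot: [-0.562, -0.427, 0.569, -0.421]
ft_force: [0.6, 1.0, -0.8]
finger_gap: 0.002
time: 9.87
ee_pos: [0.5588, -0.1968, 0.0861]
tool_rot: [-0.562, -0.428, 0.57, -0.42]
ft_force: [-0.4, -0.3, -0.6]
finger_gap: -0.001
tcp clamp x 63.2 y -85.6 z 86.1 Fx -0.3 Fy -0.4 Fz -0.6 t 9.8667
```

View pics/w10.png

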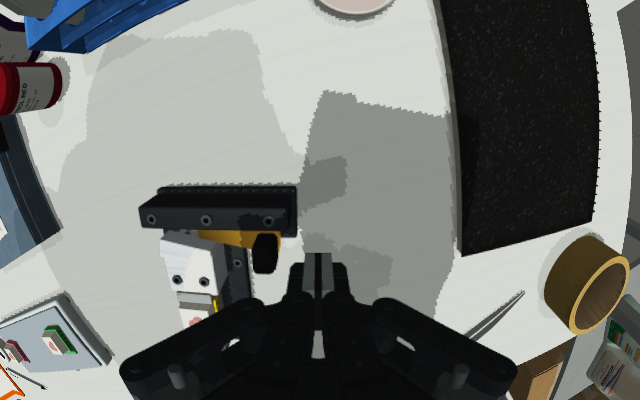

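```bash

python3 -m inch '{"xyz": [[1.5,-0.5,-5],[1.5,-0.5,-12],[1.5,-0.5,-16],[3,5,-16],[5,11,-16]], "roll": [0,0,0,0,0], "gripper": [-1,-1,-1,-1,-1]}'
python3 -c "
from cl import *
s=tp()"
```

```text
time: 10.33
ee_pos: [0.5643, -0.186, 0.0714]
tool_rot: [-0.562, -0.428, 0.57, -0.421]
ft_force: [-0.4, -1.3, -1.9]
finger_gap: 0.002
tcp clamp x 65.3 y -73.7 z 71.4 Fx 0.0 Fy -1.4 Fz -1.9 t 10.3333
```

```bash

python3 -m inch '{"xyz": [[1.7,5.8,-1],[3.4,11.5,-1],[5.1,17.3,-1],[6.8,23,-1],[7.7,25.9,-1]], "roll": [0,0,0,0,0], "gripper": [-1,-1,-1,-1,-1]}'
python3 -c "
from cl import *
s=tp()
im=snap('wrist','w11.png')"
```

```text
time: 10.75
ee_pos: [0.5725, -0.159, 0.0706]
tool_rot: [-0.562, -0.428, 0.569, -0.421]
ft_force: [-0.1, -2.3, 1.5]
finger_gap: -0.004
tcp clamp x 65.5 y -45.5 z 70.6 Fx 0.6 Fy -2.2 Fz 1.5 t 10.75
```

View pics/w11.png

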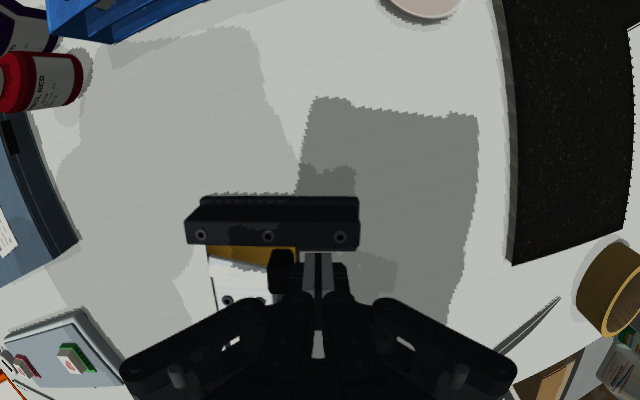

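The tab (about (281,268)) moves inward with the fingers, at about 2 N. Continue in small increments while watching the force.

```bash

python3 -m inch '{"xyz": [[0.5,1.5,0],[0.9,3,0],[1.3,4.5,0],[1.7,6,0],[1.7,6,0]], "roll": [0,0,0,0,0], "gripper": [-1,-1,-1,-1,-1]}'
python3 -c "
from cl import *
s=tp()"
```

```text
time: 11.22
ee_pos: [0.574, -0.1539, 0.0706]
tool_rot: [-0.562, -0.427, 0.57, -0.421]
ft_force: [-1.5, -6.9, 0.3]
finger_gap: 0.003
tcp clamp x 65.5 y -40.1 z 70.6 Fx 0.5 Fy -7.1 Fz 0.3 t 11.2167
```

```bash

python3 -m inch '{"xyz": [[0.3,1,0],[0.6,2,0],[0.6,2,0],[0.6,2,0],[0.6,2,0]], "roll": [0,0,0,0,0], "gripper": [-1,-1,-1,-1,-1]}'
python3 -c "
from cl import *
s=tp()"
```

```text
time: 11.63
ee_pos: [0.5741, -0.1535, 0.0705]
tool_rot: [-0.561, -0.427, 0.571, -0.421]
ft_force: [-2.6, -9.8, 0.0]
finger_gap: 0.001
tcp clamp x 65.5 y -39.7 z 70.5 Fx 0.3 Fy -10.1 Fz 0.0 t 11.6333
```

```bash

python3 -m inch '{"xyz": [[0.6,2,0],[0.9,3,0],[1.2,4,0],[1.2,4,0],[1.2,4,0]], "roll": [0,0,0,0,0], "gripper": [-1,-1,-1,-1,-1]}'
python3 -c "
from cl import *
s=tp()"
```

```text
time: 12.05
ee_pos: [0.5745, -0.1524, 0.0706]
tool_rot: [-0.561, -0.425, 0.572, -0.421]
ft_force: [-4.8, -15.4, -0.5]
finger_gap: -0.003
tcp clamp x 65.6 y -38.6 z 70.6 Fx -0.2 Fy -16.1 Fz -0.5 t 12.05
```

16 N and jammed. Retreat straight back, then up.

```bash

python3 -m inch '{"xyz": [[-1.5,-5,0],[-3.5,-12,0],[-6,-20,0],[-6,-20,10],[-6,-20,30]], "roll": [0,0,0,0,0], "gripper": [-1,-1,-1,-1,-1]}'
python3 -m inch '{"xyz": [[0,0,30],[-10,10,60],[-20,30,80],[-30,50,80],[-30,50,80]], "roll": [0,0,0,0,0], "gripper": [-1,-1,-1,-1,-1]}'
python3 -c "
from cl import *
s=tp()
np.savez('w12.npz',p=s['ee_pos'],q=s['tool_rot'])
im=snap('wrist','w12.png')
a=cv2.resize(im[60:260,220:420,::-1],None,fx=3,fy=3,interpolation=cv2.INTER_CUBIC)
cv2.imwrite('pics/w12z.png',np.clip(a*1.5,0,255).astype('uint8'))
im=snap('side','s12.png')
a=cv2.resize(im[150:230,290:410,::-1],None,fx=6,fy=6,interpolation=cv2.INTER_CUBIC)
cv2.imwrite('pics/s12z.png',np.clip(a*1.5,0,255).astype('uint8'))"
```

```text
time: 12.47
ee_pos: [0.5675, -0.1726, 0.0999]
tool_rot: [-0.56, -0.426, 0.573, -0.42]
ft_force: [-0.1, -0.3, 0.1]
finger_gap: 0.005
time: 12.88
ee_pos: [0.5369, -0.1188, 0.1818]
tool_rot: [-0.561, -0.427, 0.571, -0.421]
ft_force: [-1.0, 1.8, -0.5]
finger_gap: 0.001
tcp clamp x 19.9 y -17.0 z 181.8 Fx -1.4 Fy 1.5 Fz -0.5 t 12.8833
```

View pics/w12z.png

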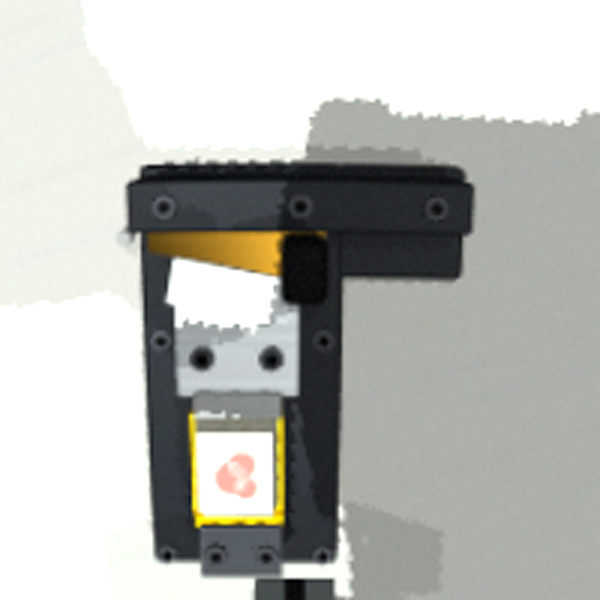

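View pics/s12z.png

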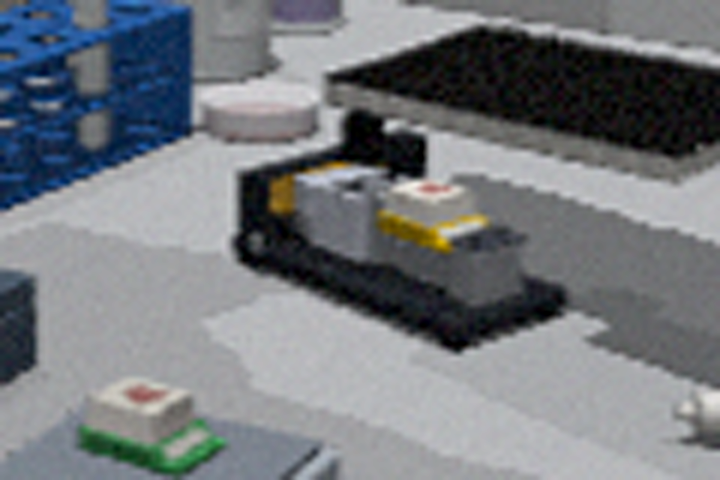

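The wedge stays in (tab at about (305,268) in the crop) and the cassette is unchanged. Quick final measurement.

```bash
python3 - <<'E'
from cl import *
d=np.load('w12.npz')
def W(x,y,z):
    X=wray(220+(x+.5)/3-.5,60+(y+.5)/3-.5,z,d['p'],d['q'])[:2]-S; return (1e3*np.array([X@u,X@w])).round(1)
for n,v in dict(jL=(192,417,.044),jR=(281,417,.044),lipL=(202,527,.0365),lipR=(281,529,.0365),toeL=(194,525,.034),toeR=(282,525,.034),waxNL=(198,514,.048),waxNR=(273,514,.048),tTL=(281,234,.062),tTR=(328,234,.062),tBL=(281,305,.062),tBR=(326,305,.062)).items(): print(n,W(*v))
E
```

```text
jL [20.2 12.5]
jR [ 20.2 -13.5]
lipL [-18.6  11.5]
lipR [-19.2 -13.3]
toeL [-19.1  14.3]
toeR [-19.  -13.6]
waxNL [-9.  11.4]
waxNR [ -8.9 -11. ]
tTL [ 75.6 -13.7]
tTR [ 75.7 -25.7]
tBL [ 56.9 -13.6]
tBR [ 56.9 -25.4]
```

```bash
python3 -c "
from h import *
print(job.sign_off()); print(readout.observe()['time'])"
```

```text
the job is handed in; nothing more can be done
None
the job is handed in; nothing more can be done
```

I clamped the yellow cassette and jammed the wedge behind the sprung jaw, then handed the job in at about 13 s. No verdict was reported.

- **Cassette:** I gripped it across its width, pushed the jaw back to about 10 mm, and lowered the cassette onto the seat. I then slid its toe under the lip and released. In the last wrist picture it was centred to about 1 mm and looked square and flat. The jaw stood at about 6 mm.
- **Wedge:** I pushed the tab with the shut fingers until it was blocked at 16 N, then withdrew with no contact force left. The wedge stayed in.
- **Disagreement:** the pictures put the wedge travel at about 33 mm, and the finger motion suggests about 35 mm. The text gives about 36 mm. All are above the required 28 mm.
- **Not measured:** the contact forces between cassette, jaw and wedge could not be read directly.
- **Green and pink cassettes:** I did not touch either. The last side view crop shows green where it was. I did not re-check pink after the lift.

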